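Ease the tight red stopper out of a coffee sample canister

TASK

The stopper with the red grip is a tight push fit in its sample canister. Lean it about 10 degrees towards the canister's white mark, then pull it part-way up and, still in the neck, lean it about 10 degrees to the opposite side; then draw it straight up out of the neck. Set it down in the empty blue tray before letting go of it.

Things in the scene. Friction and masses are not known exactly. Their poses are not given: they have to be found in the camera images.
- stopper: 60 g stopper, 70 mm tall: black round plug 28 mm across, on top a red square grip 30 x 30 x 30 mm (40 to 70 mm above the origin), flats facing its x and y. Origin: centre of the plug's lower end, z up the stopper. Starts upright, axes parallel to the canister's, lower end 34 mm below the neck's rim; 6 mm of plug shows under the grip. Straight pull 14 to 24 N: grip firmly (30 N).
- canister: Fixed canister of the red stopper: black cylinder 80 mm across, 74 mm high, on a 100 mm square foot; metal neck 52 mm across, rim at 110 mm. Origin: on the table under its axis, z up, +y to its white mark (stripe from neck down side to foot). Springy pads let the plug lean up to 15 deg about a pivot at 97 mm height. Two like it (green, yellow grips, 146 mm high) stand over 130 mm off.
- tray: The empty blue plastic tray, fixed to the table: flat floor 90 x 140 mm (its own x and y), 4 mm thick, walls flaring outward to 26 mm height, about 108 x 160 mm over the top. Origin: on the table under its centre, z up. Two similar trays hold coffee beans.
- stopper_top (a point): Centre of the top of the stopper's red grip, 70 mm above the stopper's origin; axes as the stopper's.
Mind the look-alikes: they are no part of the job. Leave any purple look-alike of the canister alone.

How it is judged:
By the outcome, as a careful person would: the job done as asked, in the order asked, and still so for the second after the job is handed in, with the robot touching nothing.
It also fails if it takes over 53 s, if anything falls off the work surface, if the arm or the gripper's body presses on something with over 40 N, if the wrist force passes 120 N, or if a joint passes its speed limit or range.

ROBOT

A 6-joint arm with a two-finger parallel gripper is mounted at the origin on the work surface. World frame = base frame: x ahead of the robot, y to its left, z up, the work surface at z = 0. Lengths are in m, angles in rad, forces in N, time in s.
With the tool pointing down it reaches from about 0.35 to 0.8 m from the base axis. Payload 7.3 kg.
Tool frame: the origin (TCP) lies between the finger pads; the fingertips stand 25 mm ahead of it and the grasp point (between the pads) lies 6 mm ahead of it (r.tip_extent is the distance from the TCP to the fingertips, in m); z points along the fingers, y is the line along which they close (so a half turn about z gives the same grasp; the last joint's range is limited). The gripper opens to 85 mm and grips with 20 to 120 N. Pads are 22 mm wide; open, the fingers measure 114 mm over their backs; the gripper's body (76 mm by 85 mm) begins 54 mm behind the grasp point. The pads swing forward as they close: fully open they stand 13 mm farther back than shut.
Start: joints at [1.164, 0.342, 1.524, -0, 1.275, -0.146], TCP at [0.135, 0.507, 0.256] pointing down, gripper open.
Joint ranges: [-2.53, 2.53], [-0.77, 2.02], [0.04, 2.7], [-1, 4.14], [0.28, 2.66], [-3.11, 3.11]. Speed limits (rad/s): [2.57, 2.57, 3.14, 3.14, 3.14, 3.14].

INTERFACE

Orientations are given as a unit quaternion [x, y, z, w].
In Python, from workcell import r, command_gripper, optics gives the robot as it stands. The module is installed in compiled form; this text tells all that it offers. Calls block until the motion is done:
- r.reach(position, orientation): joint-space move of the TCP to a pose.
- r.move_straight(position, orientation=None, speed=0.15, max_force=None): straight line of the TCP; orientation=None keeps the orientation; speed is the mean speed in m/s. With max_force (N) it stops when the force on the tool has changed by that much, and returns True; else False.
- r.movej(angles): joint-space move.
- command_gripper(opening, force=None): finger opening in m; force is the grip in N (None keeps the last); returns when the fingers have stopped.
- r.hold(seconds).
- r.solve_ik(position, orientation): joint angles nearest the present ones, or None.
- r.read_state(): the state.
- optics.get_image(name): name is "side" or "top" or "wrist"; returns (picture, depth): 384x512x3 uint8, red, green, blue; 384x512 float32, m along the optical axis (not along the pixel's ray), 0 where there is no reading.
- optics.camera_model(name): a dict with "K" (3x3 intrinsics, pixels), "R" (3x3) and "t" (3): a world point X has camera coordinates R X + t; the wrist camera has in their place "tool_from_camera" (4x4, takes a point from camera to tool coordinates, whose origin is the TCP and whose axes are the flange's). Camera axes: x right, y down, z forward; pixel columns grow to the right and rows downward; lengths in m; the calibration is good to about 2 mm. A picture is of the moment at which its call begins: read the wrist's pose just before it. camera_model takes no time and is no camera call.
A pose or a line that the arm cannot do raises r.PlanningError and nothing moves.
- r.finish_job(): hands the job in; it is judged then, once.
The state is a dict: "time_s": time; "joint_positions": joint angles; "dq": joint speeds; "tau": joint torques, N m; "eef_pos": TCP position; "eef_rot": TCP orientation; "contact_force": force on the tool from outside, world axes, zero at the start; "torque": the same for the moment, N m; "grip_width": finger opening in m; "grip_force": force on a finger pad.
Only numpy, scipy, OpenCV 4.12 (cv2) and the standard library are available. Lean on these libraries where they do the work, as an engineer would, in place of code of your own. Each camera call takes 0.05 s, during which the arm holds its last target. There are 200 camera calls.

## Working session

There is one attempt and no reset: what is moved stays moved. The work goes in short steps, each a Python script; the robot and the scene stay as the last script left them, time stands still between calls to the robot, and variables do not carry over. Pictures are saved under pics/ and viewed, at most 13 in all, crops included, and the job is handed in when it is done.

```bash
mkdir -p pics; python3 - <<'E'
from workcell import r, optics
import cv2,numpy as np
s=r.read_state();print(s['time_s'],s['eef_pos'],s['eef_rot'])
for n in("side","top"):
    im,d=optics.get_image(n);cv2.imwrite(f"pics/{n}0.png",im[:,:,::-1]);np.savez(f"pics/{n}0.npz",im=im,d=d)
    m=optics.camera_model(n);print(n,m['K'].tolist(),np.round(m['R'],3).tolist(),m['t'])
print(optics.camera_model("wrist"))
E
```

```text
0.0 [0.13518922 0.50690062 0.25561138] [ 1.30008850e-01  9.91512514e-01 -7.66324644e-04 -2.15399438e-04]
side [[396.5099512026603, 0.0, 256.8536289158122], [0.0, 396.5099512026603, 190.17939403967117], [0.0, 0.0, 1.0]] [[0.986, -0.164, 0.008], [-0.119, -0.749, -0.652], [0.113, 0.642, -0.758]] [-0.51780423  0.18111323  0.80945148]
top [[386.13590495219125, 0.0, 255.29279430103924], [0.0, 386.13590495219125, 189.11492137046395], [0.0, 0.0, 1.0]] [[-0.071, -0.997, -0.006], [-0.97, 0.071, -0.233], [0.233, -0.011, -0.972]] [0.10661071 0.57675283 0.98527548]
{'K': array([[270.97269913,   0.        , 252.74373591],
       [  0.        , 270.97269913, 189.1767574 ],
       [  0.        ,   0.        ,   1.        ]]), 'tool_from_camera': array([[-3.07848978e-04, -9.61676089e-01, -2.74187901e-01,
         7.01844237e-02],
       [ 9.99998694e-01, -7.31043535e-04,  1.44126896e-03,
         8.56371974e-04],
       [-1.58647719e-03, -2.74187099e-01,  9.61675058e-01,
        -1.17857510e-01],
       [ 0.00000000e+00,  0.00000000e+00,  0.00000000e+00,
         1.00000000e+00]])}
```

View pics/side0.png

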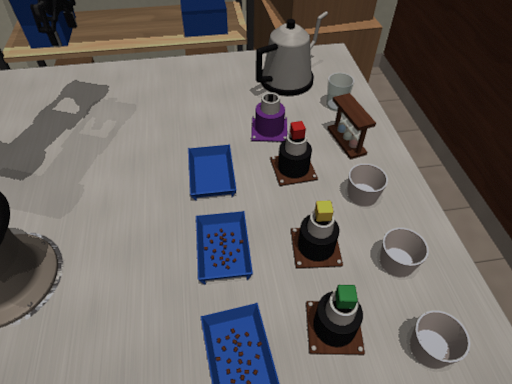

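View pics/top0.png

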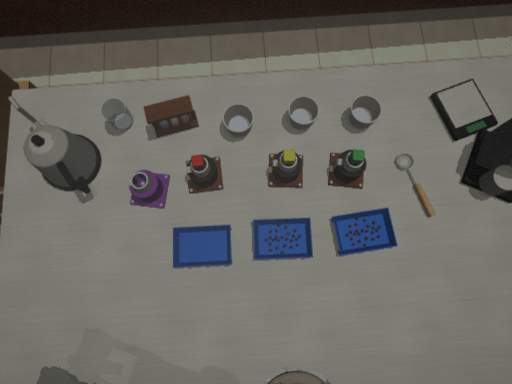

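The side view has the red stopper at (298,131) and the empty tray at (212,172). In the top view they are at (198,160) and (202,246), and the canister's foot is around (205,175).

```bash
cat > h.py <<'E'
import cv2,numpy as np
from workcell import r,command_gripper,optics
from scipy.spatial.transform import Rotation as Ro
def ext(n,s=None):
    m=optics.camera_model(n);K=np.array(m['K'])
    if n!='wrist': R=np.array(m['R']);return K,R.T,-R.T@np.array(m['t'])
    T=np.array(m['tool_from_camera']);W=Ro.from_quat(s['eef_rot']).as_matrix()
    return K,W@T[:3,:3],W@T[:3,3]+s['eef_pos']
def ray(c,uv):
    K,R,o=c;d=R@np.linalg.solve(K,[uv[0],uv[1],1]);return o,d/np.linalg.norm(d)
def onz(c,uv,z):
    o,d=ray(c,uv);return o+d*(z-o[2])/d[2]
def meet(rays):
    A=np.zeros((3,3));b=np.zeros(3)
    for o,d in rays: P=np.eye(3)-np.outer(d,d);A+=P;b+=P@o
    X=np.linalg.solve(A,b);return X,[np.linalg.norm(np.cross(X-o,d)) for o,d in rays]
def proj(c,X):
    K,R,o=c;p=K@(R.T@(np.asarray(X)-o));return p[:2]/p[2]
def cloud(c,d):
    K,R,o=c;v,u=np.mgrid[:d.shape[0],:d.shape[1]]
    p=np.stack([u,v,np.ones_like(u)],-1)@np.linalg.inv(K).T*d[...,None];return p@R.T+o
def red(im):
    h=cv2.cvtColor(im,cv2.COLOR_RGB2HSV);return ((h[...,0]<6)|(h[...,0]>174))&(h[...,1]>150)&(h[...,2]>90)
def blue(im):
    h=cv2.cvtColor(im,cv2.COLOR_RGB2HSV);return (abs(h[...,0].astype(int)-113)<12)&(h[...,1]>150)&(h[...,2]>60)
def blob(m,near):
    n,l,st,ce=cv2.connectedComponentsWithStats(m.astype(np.uint8))
    i=1+np.argmin(np.where(st[1:,4]>30,np.linalg.norm(ce[1:]-near,axis=1),1e9));return l==i,ce[i]
E
python3 - <<'E'
from h import *
rs=[];rt=[]
for n,a,b in(("side",(298,131),(212,172)),("top",(198,160),(202,246))):
    z=np.load(f"pics/{n}0.npz");c=ext(n)
    m,ce=blob(red(z['im']),a);rs.append(ray(c,ce));P=cloud(c,z['d'])[m]
    print(n,ce,m.sum(),P.mean(0),np.percentile(P[:,2],[5,95]))
    m,ce=blob(blue(z['im']),b);rt.append(ray(c,ce));P=cloud(c,z['d'])[m];print(ce,m.sum(),P.mean(0),np.percentile(P[:,2],[2,50,98]))
    q=cv2.approxPolyDP(cv2.convexHull(cv2.findContours(m.astype(np.uint8),0,1)[0][0]),4,True)[:,0]
    print([onz(c,p,.026).round(3).tolist() for p in q])
print(meet(rs),meet(rt))
E
```

```text
side [297.50943396 125.74528302] 106 [0.64993958 0.20042101 0.15238739] [0.14501359 0.14873512]
[210.82997543 170.13267813] 2035 [0.4454186  0.22825656 0.0129309 ] [0.00278515 0.00629722 0.02811489]
[[0.487, 0.127, 0.026], [0.392, 0.142, 0.026], [0.396, 0.298, 0.026], [0.5, 0.297, 0.026]]
top [197.05405405 160.18018018] 111 [0.65141363 0.20965424 0.14636882] [0.14417176 0.14906323]
[202.7580872  246.26793249] 1422 [0.44435908 0.22222123 0.00817068] [3.36667820e-05 4.39839000e-03 8.87300234e-03]
[[0.483, 0.157, 0.026], [0.401, 0.158, 0.026], [0.404, 0.283, 0.026], [0.484, 0.281, 0.026]]
(array([0.65266518, 0.21003359, 0.14374835]), [np.float64(0.00038005828386617423), np.float64(0.00038005828386617656)]) (array([0.44424773, 0.22096341, 0.01897568]), [np.float64(0.0010400303333460558), np.float64(0.0010400303333461623)])
```

```bash
python3 - <<'E'
from h import *
for i,(p) in enumerate([(.60,.17,.30),(.60,.25,.30)]):
    r.reach(p,[0,1,0,0]); s=r.read_state(); im,d=optics.get_image("wrist")
    np.savez(f"pics/w{i}.npz",im=im,d=d,p=s['eef_pos'],q=s['eef_rot']);cv2.imwrite(f"pics/w{i}.png",im[:,:,::-1])
    c=ext("wrist",s);m,ce=blob(red(im),proj(c,[.652,.206,.146]));print(s['time_s'],ce,m.sum())
    P=cloud(c,d)[m];T=P[P[:,2]>np.percentile(P[:,2],90)-.005];print(P.mean(0),T.mean(0),T.min(0),T.max(0))
a=np.load("pics/w0.npz")['im'];b=np.load("pics/w1.npz")['im']
cv2.imwrite("pics/w.png",np.vstack([a,b])[:,:,::-1][:, :])
E
```

```text
2.1667 [280.22222222 220.68253968] 63
[0.64255946 0.20214363 0.14601579] [0.64255946 0.20214363 0.14601579] [0.63939357 0.19751789 0.14426004] [0.64718734 0.20825868 0.14754852]
2.6333 [215.41204819 225.25421687] 830
[0.64812266 0.21281216 0.14472894] [0.65031928 0.21264722 0.14805822] [0.52940849 0.19733593 0.14200281] [0.66665747 0.25268819 0.41758679]
```

View pics/w0.png

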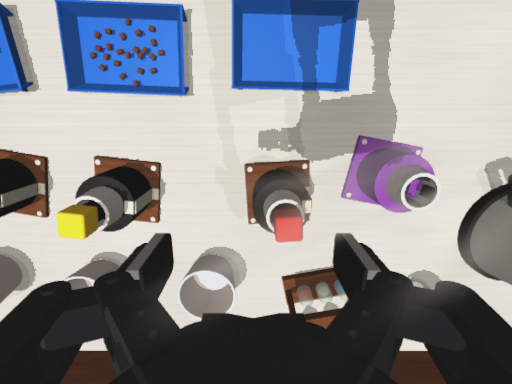

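View pics/w1.png

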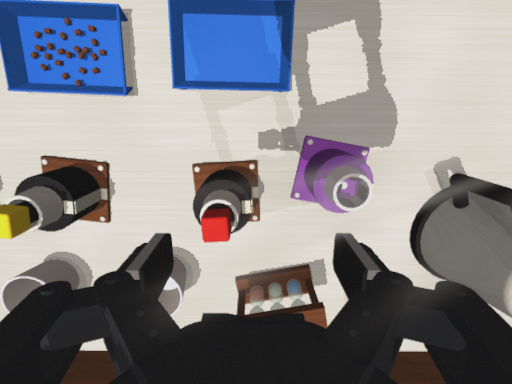

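The wrist views show the red grip at (289,224) in w0 and (216,225) in w1. The white mark is to the right of the canister at (305,205) and (255,208), which is roughly world +y. Next I'll fit the grip, foot and tray axes.

```bash
python3 - <<'E'
from h import *
def hsv(im): return cv2.cvtColor(im,cv2.COLOR_RGB2HSV).astype(int)
rays=[];
for i,(g,f,t) in enumerate([((289,224),(0,0),(294,45)),((216,225),(0,0),(232,45))]):
    z=np.load(f"pics/w{i}.npz");im=z['im'];c=ext("wrist",{'eef_pos':z['p'],'eef_rot':z['q']});h=hsv(im);P=cloud(c,z['d'])
    R=((h[...,0]<8)|(h[...,0]>172))&(h[...,1]>190)&(h[...,2]>60);m,ce=blob(R,g)
    tm=m&(abs(P[...,2]-.146)<.004); q=np.array([onz(c,p,.146)[:2] for p in np.argwhere(tm)[:,::-1]],np.float32)
    rr=cv2.minAreaRect(q*1000);print('top',m.sum(),tm.sum(),rr, 'bright',np.percentile(im[m][:,0],[5,30,50,70,95]))
    rays.append(ray(c,proj(c,[rr[0][0]/1000,rr[0][1]/1000,.146])))
    # brown foot
    C=proj(c,[.652,.21,.008]);v,u=np.mgrid[:384,:512]
    B=(h[...,0]<15)&(h[...,1]>80)&(h[...,1]<220)&(h[...,2]>35)&(P[...,2]<.03)&(np.hypot(P[...,0]-.65,P[...,1]-.21)<.085)
    pts=np.argwhere(blob(cv2.morphologyEx(B.astype(np.uint8),cv2.MORPH_OPEN,np.ones((3,3))),C)[0])[:,::-1]
    zf=np.median(P[pts[:,1],pts[:,0],2]); q=np.array([onz(c,p,zf)[:2] for p in pts],np.float32);print('foot',len(pts),zf,cv2.minAreaRect(q*1000))
    # white mark: near-white, 
    W=(h[...,1]<75)&(h[...,2]>120)&(P[...,2]>.005)&(P[...,2]<.07)&(np.hypot(P[...,0]-.65,P[...,1]-.21)<.07)
    print('white',W.sum(),np.median(P[W],axis=0),np.median(np.argwhere(W),axis=0)[::-1])
    bm,_=blob(blue(im),t);fl=bm&(abs(P[...,2]-.004)<.004);q=np.array([onz(c,p,.004)[:2] for p in np.argwhere(fl)[:,::-1]],np.float32)
    print('tray',cv2.minAreaRect(q*1000),np.median(P[fl],axis=0),np.median(P[bm],axis=0))
print(meet(rays))
cv2.imwrite("pics/crop.png",np.hstack([cv2.resize(np.load(f"pics/w{i}.npz")['im'][140:250,a:a+110,::-1],(400,400),interpolation=2) for i,a in((0,225),(1,170))]))
E
```

```text
Traceback (most recent call last):
  File "h.py", line 28, in blob
    i=1+np.argmin(np.where(st[1:,4]>30,np.linalg.norm(ce[1:]-near,axis=1),1e9));return l==i,ce[i]
        ~~~~~~~~~^^^^^^^^^^^^^^^^^^^^^^^^^^^^^^^^^^^^^^^^^^^^^^^^^^^^^^^^^^^^^^
ValueError: attempt to get argmin of an empty sequence
```

```bash
cat > m.py <<'E'
from h import *
def hsv(im): return cv2.cvtColor(im,cv2.COLOR_RGB2HSV).astype(int)
rays=[]
for i,(g,t) in enumerate([((289,224),(294,45)),((216,225),(232,45))]):
    z=np.load(f"pics/w{i}.npz");im=z['im'];c=ext("wrist",{'eef_pos':z['p'],'eef_rot':z['q']});h=hsv(im);P=cloud(c,z['d'])
    print('hsv',h[g[1],g[0]])
    R=((h[...,0]<8)|(h[...,0]>172))&(h[...,1]>130)&(h[...,2]>80)&(P[...,2]>.1);m,ce=blob(R,g)
    tm=m&(abs(P[...,2]-.146)<.004); q=np.array([onz(c,p,.146)[:2] for p in np.argwhere(tm)[:,::-1]],np.float32)
    rr=cv2.minAreaRect(q*1000);print('top',m.sum(),tm.sum(),rr,np.median(P[tm],axis=0))
    rays.append(ray(c,proj(c,[rr[0][0]/1000,rr[0][1]/1000,.146])))
    near=np.hypot(P[...,0]-.65,P[...,1]-.21)
    B=(h[...,0]<15)&(h[...,1]>80)&(h[...,2]>25)&(P[...,2]<.03)&(near<.085)
    pts=np.argwhere(blob(cv2.morphologyEx(B.astype(np.uint8),cv2.MORPH_OPEN,np.ones((3,3))),g)[0])[:,::-1]
    zf=np.median(P[pts[:,1],pts[:,0],2]); q=np.array([onz(c,p,zf)[:2] for p in pts],np.float32);print('foot',len(pts),zf,cv2.minAreaRect(q*1000))
    W=(h[...,1]<75)&(h[...,2]>120)&(P[...,2]>.012)&(P[...,2]<.07)&(near<.07)
    print('white',W.sum(),np.median(P[W],axis=0))
    bm,_=blob(blue(im),t);fl=bm&(abs(P[...,2]-.004)<.004);q=np.array([onz(c,p,.004)[:2] for p in np.argwhere(fl)[:,::-1]],np.float32)
    print('tray',cv2.minAreaRect(q*1000),np.median(P[fl],axis=0))
print(meet(rays))
cv2.imwrite("pics/crop.png",np.hstack([cv2.resize(np.load(f"pics/w{i}.npz")['im'][140:250,a:a+110,::-1],(400,400),interpolation=2) for i,a in((0,225),(1,170))]))
E
python3 m.py
```

```text
hsv [  2 143 229]
top 541 540 ((651.28466796875, 210.5054931640625), (28.08218765258789, 25.96157455444336), 89.998291015625) [0.65076325 0.21092421 0.14629466]
foot 846 0.008392955498221583 ((631.3175659179688, 193.4986114501953), (66.35623931884766, 120.64170837402344), 39.95199203491211)
white 12 [0.61336675 0.2103148  0.01240032]
tray ((444.86981201171875, 224.95693969726562), (140.24978637695312, 88.96231079101562), 89.0163803100586) [0.44335205 0.22438979 0.00456137]
hsv [  1 204 228]
top 875 658 ((651.2966918945312, 212.3093719482422), (29.63823699951172, 29.142017364501953), 4.6042399406433105) [0.650967   0.21221461 0.14612594]
foot 94 0.008343165051980767 ((674.2161254882812, 258.1086730957031), (27.08848762512207, 8.063541412353516), 0.17954112589359283)
white 20 [0.65406955 0.25248791 0.0127614 ]
tray ((445.22412109375, 223.68666076660156), (140.2864227294922, 89.62261199951172), 88.7031021118164) [0.44324412 0.22368833 0.00442416]
(array([0.65406956, 0.21138794, 0.13979892]), [np.float64(9.285144227532434e-06), np.float64(9.285144227229564e-06)])
```

View pics/crop.png

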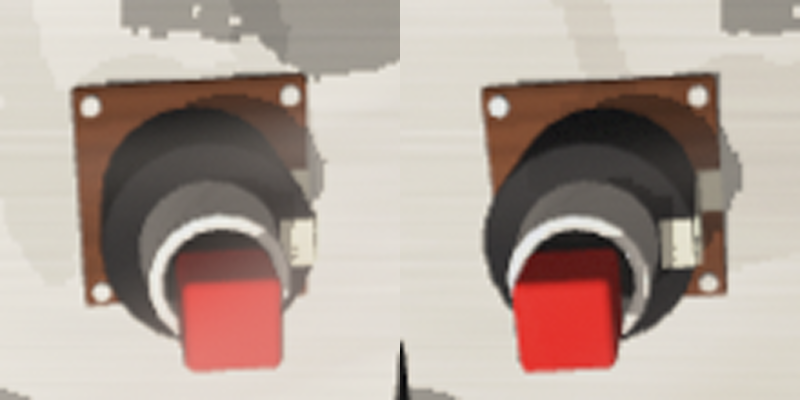

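The crop shows the foot's screws at crop pixels (90,106), (290,96) and (102,293) on the left, and (98,107), (298,96) and (309,282) on the right. The white stripe is on the right flank at (300,242) left and (682,243) right. I'll use the screws to get the canister's yaw and centre.

```bash
python3 - <<'E'
from h import *
for i,a,S in((0,225,[(90,106),(290,96),(102,293)]),(1,170,[(98,107),(298,96),(309,282)])):
    z=np.load(f"pics/w{i}.npz");c=ext("wrist",{'eef_pos':z['p'],'eef_rot':z['q']})
    f=lambda x,y:np.array([a+x*.275-.36,140+y*.275-.36])
    Q=np.array([onz(c,f(*s),.0085)[:2] for s in S]);e=Q[1]-Q[0];g=Q[2]-Q[1 if i else 0]
    opp=(Q[0],Q[2]) if i else (Q[1],Q[2])
    print(np.degrees(np.arctan2(-e[0],e[1])),np.degrees(np.arctan2(g[1],g[0])),np.hypot(*e),np.hypot(*g),'centre',(opp[0]+opp[1])/2)
    w=(300,242) if i==0 else (282,243); print('mark',onz(c,f(*w),.06))
# grip yaw from the top view of w1
z=np.load("pics/w1.npz");f=lambda x,y:np.array([170+x*.275-.36,140+y*.275-.36])
Q=np.array([onz(c,f(*s),.146)[:2] for s in[(114,280),(220,277),(217,364),(121,371)]]);print(Q,Q.mean(0));
for a,b in((0,1),(3,2)): e=Q[b]-Q[a];print(np.degrees(np.arctan2(-e[0],e[1])))
E
```

```text
2.9449180520422824 3.46737201275073 0.08450872716136734 0.08518622625094859 centre [0.65418251 0.21234797]
mark [0.65647262 0.24877734 0.06      ]
3.3448840348362063 3.431997001541697 0.08466614551831084 0.08413440567074433 centre [0.65368799 0.21196928]
mark [0.6565515  0.24578299 0.06      ]
[[0.63765517 0.19784231]
 [0.63663515 0.22913442]
 [0.66481311 0.22766285]
 [0.66720881 0.19850178]] [0.65157806 0.21328534]
1.8669957474826975
4.69651700052365
```

```bash
cat >> h.py <<'E'
YAW=np.radians(3.3);C=np.array([.6525,.212,0.]);Z0=.1435
Q0=Ro.from_euler('z',YAW)*Ro.from_quat([0,1,0,0])
PIV=C+[0,0,.097]
def pose(lean,up,off=np.zeros(3)):
    L=Ro.from_euler('z',YAW)*Ro.from_euler('x',-np.radians(lean))*Ro.from_euler('z',-YAW)
    return PIV+L.apply(C+[0,0,Z0+up]+off-PIV),(L*Q0).as_quat()
def st(t=''):
    s=r.read_state();print(t,round(s['time_s'],2),s['eef_pos'].round(4),np.round(s['contact_force'],1),np.round(s['torque'],2),round(s['grip_width'],4),round(s['grip_force'],1));return s
E
python3 - <<'E'
from h import *
print(r.tip_extent)
for a in((0,.07),(11,0),(11,.02),(-11,.02)):print(r.solve_ik(*pose(*a)))
p,q=pose(0,.06);r.reach(p,q);st()
print(r.move_straight(pose(0,0)[0],speed=.08,max_force=8));st()
command_gripper(.02,40);st()
r.hold(.3);st()
im,d=optics.get_image("side");cv2.imwrite("pics/side1.png",cv2.resize(im[80:200,220:380,::-1],(640,480)))
E
```

```text
0.025
[ 2.02555889e-01  6.77210323e-01  1.07820497e+00 -4.44089210e-16
  1.38617736e+00 -1.42583630e+00]
[ 0.29337706  0.77253116  1.10678118 -0.19310198  1.31233088 -1.28083065]
[ 0.2986631   0.75858261  1.07871261 -0.19086696  1.35454326 -1.28395898]
[ 0.10258117  0.6934227   1.2065723   0.20298283  1.23929274 -1.59185665]
 3.22 [0.6527 0.2114 0.2043] [1.1 0.2 2. ] [ 0.04 -0.03  0.02] 0.0854 0.0
False
 4.12 [0.6529 0.2121 0.1441] [-0.8  0.   0.3] [ 0.02 -0.03 -0.04] 0.0851 0.0
 4.67 [0.6527 0.2115 0.144 ] [-0.5 -2.6  3.1] [-0.54  0.15  0.  ] 0.0294 42.0
 4.97 [0.6527 0.2115 0.144 ] [-0.3 -4.8  5.7] [-0.9   0.2  -0.02] 0.0293 42.3
```

View pics/side1.png

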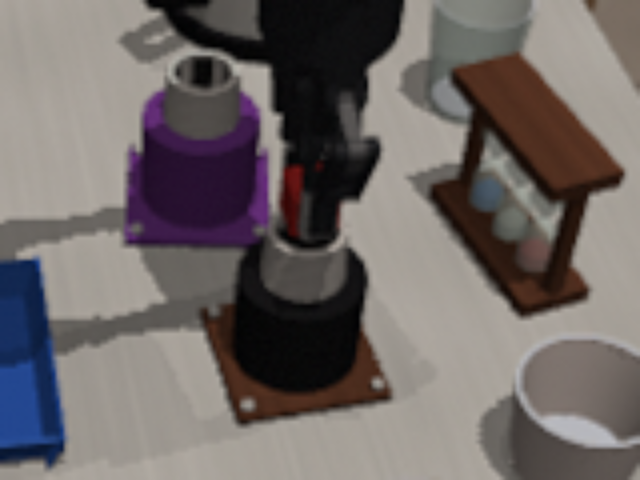

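The fingers have closed on the red grip at 29.3 mm, and it's sitting in the neck at crop (300,200). The small sideways load means the grasp is slightly off, so I'll null it first.

```bash
python3 - <<'E'
from h import *
r.hold(.3);st()
for k in(1,2):
    p,q=pose(0,0,np.array([0,-.001*k,0]));r.move_straight(p,q,speed=.02);r.hold(.4);st(k)
E
```

```text
5.32 [0.6527 0.2115 0.144 ] [-0.5 -4.3  5.9] [-0.82  0.2  -0.04] 0.0291 42.3
1 5.97 [0.6527 0.2114 0.144 ] [-0.9 -1.6  5.5] [-0.36  0.15 -0.04] 0.0295 42.3
2 6.62 [0.6527 0.2112 0.144 ] [-0.6  2.8  5.1] [0.5  0.14 0.02] 0.0294 42.2
```

```bash
sed -i 's/C=np.array(\[.6525,.212,0.\])/C=np.array([.6525,.2107,0.])/' h.py; cat >> h.py <<'E'
def lean():
    z=Ro.from_quat(r.read_state()['eef_rot']).apply([0,0,-1]);z=Ro.from_euler('z',-YAW).apply(z)
    return np.degrees([np.arctan2(z[1],z[2]),np.arctan2(z[0],z[2])]).round(2)
def go(l,up,speed=.02): p,q=pose(l,up);r.move_straight(p,q,speed=speed)
E
python3 - <<'E'
from h import *
for l in(0,2,4,6,8,10):
    go(l,0); 
    if l%4!=0 or l==0: st(l);print(lean())
r.hold(.4);st();print(lean())
im,d=optics.get_image("side");cv2.imwrite("pics/side2.png",cv2.resize(im[80:200,220:380,::-1],(640,480)))
E
```

```text
0 6.87 [0.6527 0.2113 0.144 ] [-0.3  0.6  5.5] [ 0.09  0.19 -0.05] 0.0295 42.3
[-0.05 -0.06]
2 7.12 [0.6526 0.2129 0.1441] [-0.5  0.   6.4] [ 0.1   0.12 -0.05] 0.0292 42.2
[ 2.   -0.07]
6 7.62 [0.6526 0.2162 0.144 ] [-0.3 -0.9  6.7] [ 0.05  0.15 -0.06] 0.0293 42.2
[ 6.  -0.1]
10 8.12 [0.6524 0.2196 0.1439] [-1.3  0.5  7.7] [ 0.17  0.17 -0.08] 0.0296 42.3
[ 9.98 -0.13]
 8.52 [0.6524 0.2196 0.1439] [-1.   0.9  8.1] [ 0.29  0.13 -0.08] 0.0291 42.2
[ 9.93 -0.13]
```

View pics/side2.png

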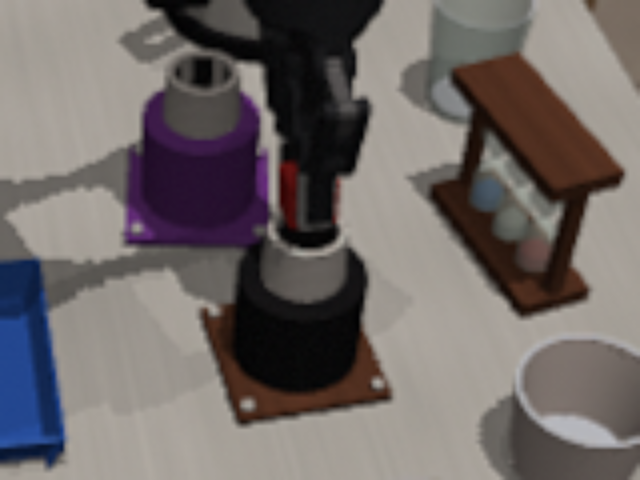

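The grip has leaned towards the mark, away from the side camera. The tool reads 9.9° and the side forces are small. Next is the part-way pull and the opposite lean.

```bash
python3 - <<'E'
from h import *
for u in(.003,.006,.009,.013): go(10,u,.015);st(u)
r.hold(.2);print(lean())
for l in(8,6,4,2,0,-2,-4,-6,-8,-10):
    go(l,.013)
    if l%5==0: st(l)
r.hold(.4);st();print(lean())
im,d=optics.get_image("side");cv2.imwrite("pics/side3.png",cv2.resize(im[80:200,220:380,::-1],(640,480)))
E
```

```text
0.003 8.92 [0.6523 0.2196 0.144 ] [ 5.3  0.1 -7.1] [ 0.78 -1.03  0.13] 0.0294 41.3
0.006 9.27 [0.6514 0.2195 0.1449] [  5.2  -0.9 -14.5] [ 0.64 -1.05  0.2 ] 0.0291 41.6
0.009 9.62 [0.6507 0.2196 0.1467] [  4.6  -2.9 -17.9] [ 0.62 -0.97  0.2 ] 0.029 41.4
0.013 10.03 [0.6507 0.2204 0.1518] [  4.   -2.3 -18.5] [ 0.48 -0.73  0.12] 0.0295 41.4
[10.04  0.18]
0 11.48 [0.6529 0.211  0.1577] [-3.2  0.   3.7] [0.2  0.91 0.01] 0.0293 44.3
-10 12.73 [0.6536 0.2005 0.1559] [-0.9  2.   4.8] [0.42 0.21 0.05] 0.029 44.6
 13.13 [0.6536 0.2006 0.1559] [-0.1  1.6  5.8] [0.34 0.13 0.05] 0.0291 44.7
[-9.95 -0.09]
```

View pics/side3.png

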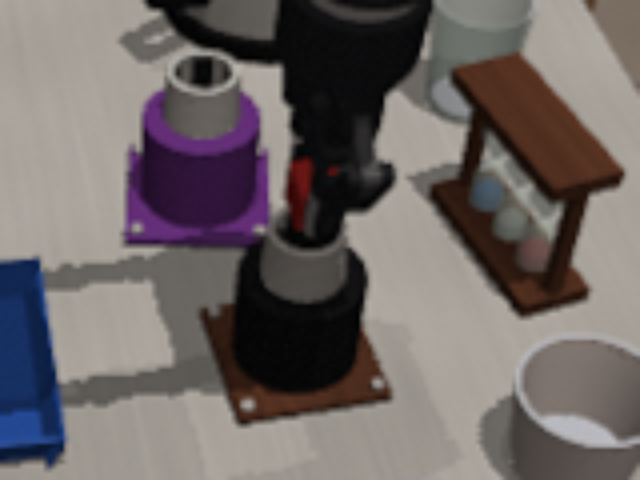

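The stopper is raised about 13 mm, still in the neck, and leaning to the opposite side at 9.95°. Now I'll straighten it, draw it up and carry it over to the tray.

```bash
python3 - <<'E'
from h import *
for l in(-7.5,-5,-2.5,0): go(l,.013)
r.hold(.2);st('up');print(lean())
for u in(.02,.03,.04,.05,.09): go(0,u,.03);st(u)
print(lean())
T=np.array([.4448,.2242,0]);s=r.read_state()
p=T.copy();p[2]=s['eef_pos'][2]
r.move_straight(p,Q0.as_quat(),speed=.12);r.hold(.3);st()
im,d=optics.get_image("side");cv2.imwrite("pics/side4.png",cv2.resize(im[70:220,130:330,::-1],(800,600)))
E
```

```text
up 14.52 [0.6525 0.2104 0.1562] [ 2.8 -2.1 -0.9] [-0.22 -0.6  -0.01] 0.0293 44.0
[-0.05  0.02]
0.02 14.9 [0.6512 0.2105 0.1601] [  3.6  -0.1 -20.1] [-0.02 -1.01  0.  ] 0.0293 41.7
0.03 15.38 [0.6534 0.2112 0.1771] [ 0.  -1.  -1.3] [-0.03  0.02  0.  ] 0.029 44.0
0.04 15.87 [0.6526 0.2107 0.1838] [ 0.1  0.8 -0.2] [ 0.02  0.01 -0.02] 0.029 44.0
0.05 16.35 [0.6526 0.2107 0.1937] [-1.2  0.3 -0.5] [ 0.02  0.02 -0.05] 0.0295 44.0
0.09 17.83 [0.6524 0.2107 0.2332] [ 0.1 -0.1 -1.7] [-0.04 -0.06 -0.  ] 0.0293 44.0
[0.   0.03]
 20.02 [0.4449 0.2242 0.2331] [-0.7  0.3 -1. ] [-0.01  0.01 -0.03] 0.0295 44.0
```

View pics/side4.png

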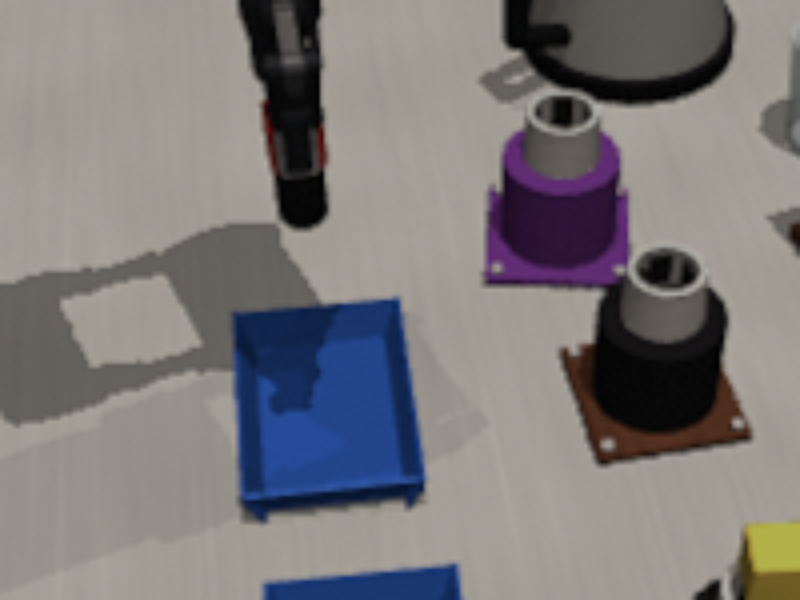

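The stopper is held upright over the tray, with its lower end at crop (302,215), and the neck is empty. Lowering it under force guard.

```bash
python3 - <<'E'
from h import *
T=np.array([.4448,.2242,0])
r.move_straight(T+[0,0,.086],speed=.1);r.hold(.2);st()
print(r.move_straight(T+[0,0,.064],speed=.015,max_force=5));s=st()
r.hold(.3);st()
im,d=optics.get_image("side");cv2.imwrite("pics/side5.png",cv2.resize(im[70:220,130:330,::-1],(800,600)))
E
```

```text
21.89 [0.4449 0.2243 0.0863] [-0.1  0.4 -0.9] [-0.    0.02  0.07] 0.0293 44.0
True
 22.82 [0.4448 0.2242 0.0722] [-0.9 -0.4  5.4] [-0.04  0.15 -0.  ] 0.0294 44.7
 23.12 [0.4448 0.2242 0.0722] [-0.3 -0.6  5.7] [-0.06  0.07  0.02] 0.0292 44.7
```

View pics/side5.png

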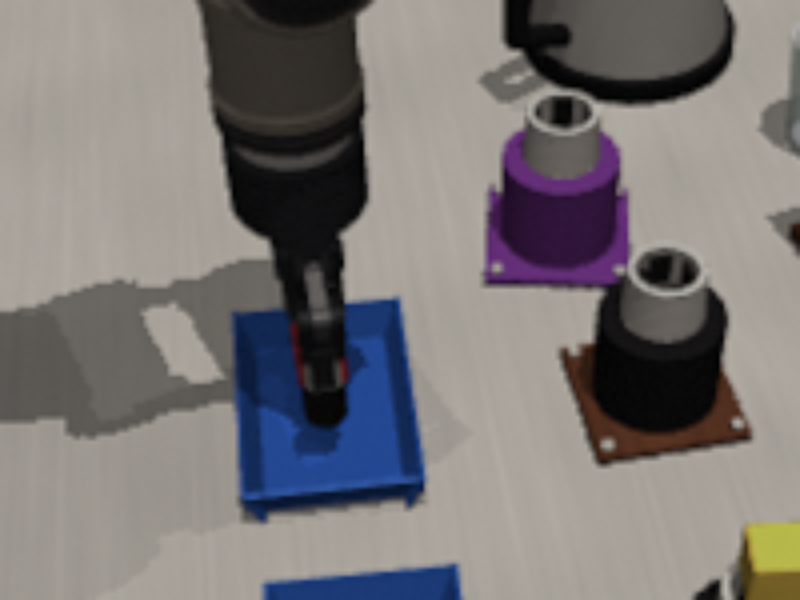

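The plug rests on the tray floor at crop (325,415), and contact came at the expected height. Letting go and retreating.

```bash
python3 - <<'E'
from h import *
command_gripper(.04);command_gripper(.085);r.hold(.2)
r.move_straight([.4448,.2242,.25],speed=.1);r.hold(.3);s=st()
im,d=optics.get_image("side");cv2.imwrite("pics/side6.png",cv2.resize(im[70:220,130:330,::-1],(800,600)))
im,d=optics.get_image("wrist");m=red(im);P=cloud(ext("wrist",s),d)[m];P=P[np.hypot(*(P[:,:2]-[.4448,.2242]).T)<.06];print(len(P),np.median(P,axis=0),P[:,2].max())
E
```

```text
26.39 [0.4448 0.2242 0.2499] [ 0.4  0.1 -0.6] [-0.01  0.02  0.06] 0.0849 0.0
707 [0.44261539 0.22519711 0.07405289] 0.07626158934650312
```

View pics/side6.png

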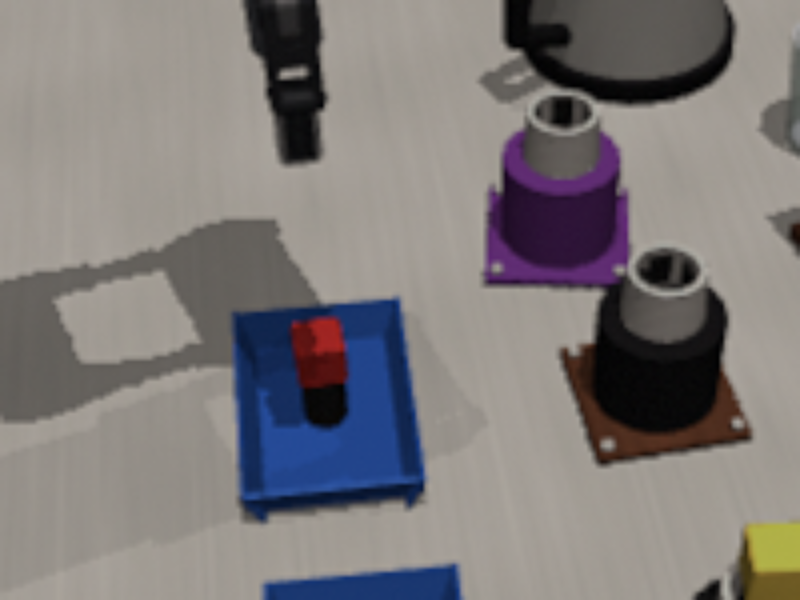

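The stopper is standing upright in the empty tray, with its grip top at z = 0.074 m, and the gripper is clear of it.

```bash
python3 -c "
from workcell import r
print(r.finish_job())"
```

```text
the job is handed in; nothing more can be done
None
```

The job is handed in at about 26 s: the red stopper was leaned about 10° towards the mark, pulled part-way up, leaned about 10° the other way, straightened and drawn out, and now stands upright in the empty blue tray.

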